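# Start the tray feeder from its console

### The arm

A 6-joint arm with a two-finger parallel gripper is mounted at the origin on a cart in front of the work surface, level with it; the furniture and walls round the work are solid. World frame = base frame: x ahead of the robot, y to its left, z up, the work surface at z = 0. Lengths are in m, angles in rad, forces in N, time in s.
With the tool pointing down it reaches from about 0.275 to 0.75 m from the base axis. Payload 10.2 kg.
Tool frame: the origin (TCP) lies midway between the tips of the shut fingers; the grasp point (between the pads) lies 19 mm behind it (env.hold_point_z is the distance from the TCP to the grasp point, in m); x points along the fingers, z is the direction in which the jaws open and shut, and the axes are right-handed (so a half turn about x gives the same grasp; the last joint's range is limited). The gripper opens to 85 mm and grips with 20 to 120 N. Pads are 22 mm wide; open, the fingers measure 114 mm over their backs; the gripper's body (76 mm by 85 mm) begins 54 mm behind the grasp point. The pads swing forward as they close: fully open they stand 13 mm farther back than shut.
Start: joints at [-1.426, 0.313, 1.498, -0, 1.331, -0.223], TCP at [0.189, -0.49, 0.231] pointing down, gripper open.
Joint ranges: [-2.94, 2.94], [-0.97, 2.17], [0.19, 2.56], [-1.23, 4.37], [0.02, 3.11], [-2.88, 2.88]. Speed limits (rad/s): [2.39, 2.39, 3.01, 3.14, 3.14, 3.14].

### API

Orientations are given as a unit quaternion [x, y, z, w].
In Python, from bench import env, kinematics, monitor, eyes, job gives the robot as it stands. The module is installed in compiled form; this text tells all that it offers. Calls block until the motion is done:
- env.reach(position, orientation): joint-space move of the TCP to a pose.
- env.movel(position, velocity=0.15, frame=None, guard=None): straight line of the TCP; frame=None keeps the orientation; velocity is the mean speed in m/s. With guard (N) it stops when the force on the tool has changed by that much, and returns True; else False.
- env.set_joints(angles): joint-space move.
- env.release() and env.close_gripper(effort=None): open the fingers fully, or close them until they stop; effort is the grip in N (None keeps the last).
- env.hold(seconds).
- kinematics.ik(position, orientation): joint angles nearest the present ones, or None.
- monitor.sense(): the state.
- eyes.grab_frame(name): name is "side" or "top" or "wrist"; returns a dict with "frame" (420x560x3 uint8, red, green, blue), "mtx" (3x3 intrinsics, pixels), "view" (4x4, takes a point from world to camera coordinates). Camera axes: x right, y down, z forward; pixel columns grow to the right and rows downward; lengths in m; the calibration is good to about 2 mm. A picture is of the moment at which its call begins. There is no depth.
A pose or a line that the arm cannot do raises env.MotionError and nothing moves.
- job.hand_in(): hands the job in, once; it reports no verdict.
The state is a dict: "clock": time; "joints": joint angles; "qvel": joint speeds; "joint_efforts": joint torques, N m; "position": TCP position; "ee_rot": TCP orientation; "contact_force": force on the tool from outside, world axes, zero at the start; "ft_torque": the same for the moment, N m; "finger_gap": opening from 0.0 (shut) to 1.0 (fully open).
Only numpy, scipy, OpenCV 4.12 (cv2) and the standard library are available. Lean on these libraries where they do the work, as an engineer would, in place of code of your own. Each camera call takes 0.05 s, during which the arm holds its last target.

### The job

Start the tray feeder from its console by pressing only, in this order: switch the rocker on by pressing its raised far end down until it has tipped right over; push the knob-headed locking plunger down as far as it goes; then press the square key fully in for a moment and let it spring back up. Leave the round key alone, do not pull the plunger up, and do not shift the things standing round the console.

Things in the scene. Friction and masses are not known exactly. Their poses are not given: they have to be found in the camera images.
- console: low fixed control box, 170 x 170 mm, 35 mm high, grey with an aluminium top plate, fixed to the worktop; carries four controls in a 2 x 2 grid, centres 38 mm either way from the middle. Origin: centre of its underside; x points to the back of the box (roughly away from the robot, turned up to 0.4 rad), z up.
- rocker (a joint): tilt of the rocker, rad, -0.2 to 0.2. At the start about -0.2 to -0.15 (off: its far end, towards console +x, is raised). It grows as the far end is pressed down; on is 0.2 (end stop). Moves against light friction (0.02 N m, that is 1 to 2 N near its end) and stays where it is left.
- rocker_pivot (a point): middle of the upper face of the rocker, right above its tilt axis (axis along console y, 5 mm below this point). The rocker is a black rectangular paddle, 57 mm long along console x, 32 mm wide, 8 mm thick; this point is 56 mm above the worktop and the bezel's rim is at 45 mm. It sits in a 70 mm square grey bezel in one of the four places of a 2 x 2 grid (76 mm pitch) on the console; which place varies.
- rocker_far_end (a point): point on the rocker's upper face near its far end, 24 mm from rocker_pivot towards console +x: press straight down here. About 5 mm above rocker_pivot when off, 5 mm below it when on (moves with the rocker).
- plunger (a joint): locking plunger, m, grows as it is pushed down: -0.010 (pulled right up) to 0.012 (fully down, end stop). At the start between -0.003 and 0.004. Moves against about 3 N of friction and stays where it is left.
- plunger_top (a point): centre of the top of the plunger's knob: a black round knob, 29 mm in diameter and 14 mm high, on a 12 mm steel stem that stands out of a round aluminium collar; the tallest of the four controls. The top is 75 mm above the worktop at joint value 0 and moves down with it, to 63 mm. It sits in a 70 mm square grey bezel in one of the four places of a 2 x 2 grid (76 mm pitch) on the console; which place varies.
- square_key (a joint): square start key, m: 0 up, 0.006 fully pressed (end stop). A spring pushes it back up; it begins to move at 1.5 N and is fully in at 4.5 N.
- square_key_top (a point): centre of the top of the square key: a flat white cap 30 x 30 mm, 59 mm above the worktop when up; the bezel's rim is 12 mm lower. It sits in a 70 mm square grey bezel in one of the four places of a 2 x 2 grid (76 mm pitch) on the console; which place varies.
- round_key (a joint): round key, m: 0 up, 0.006 fully pressed. Same spring. To be left alone.
- round_key_top (a point): centre of the top of the round key: a flat white cap 32 mm in diameter, 59 mm above the worktop when up. It sits in a 70 mm square grey bezel in one of the four places of a 2 x 2 grid (76 mm pitch) on the console; which place varies.
- jar: loose bystander: screw-top jar, 43 mm in diameter, 51 mm high, standing to the left (+y side) of the console. Origin: centre of its underside.
- glue: loose bystander: glue stick, 22 mm in diameter, 74 mm high, standing left of the console. Origin: centre of its underside.
- block: loose bystander: aluminium block, 30 x 45 x 22 mm, right (-y side) of the console. Origin: centre of its underside.
- bystander_tin: loose bystander: round metal tin with a lid, 51 mm in diameter, 26 mm high, right of the console. Origin: centre of its underside.

How it is judged:
On the way, in this order (a step that is already met when the one before it is completed fails the run):
1. the rocker is tipped on (value of joint rocker above 0.16 rad), for 0.1 s.
2. the plunger is pushed fully down (value of joint plunger above 0.01 m), for 0.1 s.
3. the square key is pressed fully in (value of joint square_key above 0.0045 m), for 0.05 s.
4. the square key is let up (value of joint square_key below 0.0015 m), for 0.1 s.
At the end, for the whole second after the job is handed in: Rocker on (over 0.16 rad), plunger down (over 10 of 12 mm), both keys up (within 1.5 mm), and the jar, glue stick, block and tin within 12 mm of where they stood (value of joint rocker above 0.16 rad and value of joint plunger above 0.01 m and value of joint each of square_key, round_key below 0.0015 m and distance of each of jar, glue, block, bystander_tin from where it was at the start of the episode below 0.012 m); the robot touches nothing.
It fails at once if the plunger is pushed down before the rocker is on (value of joint plunger above 0.008 m and value of joint rocker below 0.1 rad).
It fails at once if the square key is pressed before the rocker is on and the plunger is down (value of joint square_key above 0.003 m and (value of joint rocker below 0.1 rad or value of joint plunger below 0.009 m)).
It fails at once if the round key is pressed (value of joint round_key above 0.0025 m).
It fails at once if the plunger is pulled up (value of joint plunger below -0.006 m).
It fails at once if a thing beside the console is shifted or lifted (distance of any of jar, glue, block, bystander_tin from where it was at the start of the episode above 0.012 m).
It also fails if it takes over 42 s, if anything falls off the work surface, if the arm or the gripper's body presses on something with over 40 N, if the wrist force passes 120 N, or if a joint passes its speed limit or range.

## Working session

There is one attempt and no reset: what is moved stays moved. The work goes in short steps, each a Python script; the robot and the scene stay as the last script left them, time stands still between calls to the robot, and variables do not carry over. Pictures are saved under pics/ and viewed, and the job is handed in when it is done.

```bash
mkdir -p pics; cat > h.py <<'E'
from bench import env, kinematics, monitor, eyes, job
import numpy as np, cv2
def snap(name,tag):
    d=eyes.grab_frame(name); cv2.imwrite(f'pics/{tag}.png',d['frame'][:,:,::-1]); np.savez(f'pics/{tag}.npz',**d); return d
def ray(d,px):
    V=np.array(d['view']);K=np.array(d['mtx']);R=V[:3,:3];t=V[:3,3]
    c=-R.T@t; v=R.T@np.linalg.inv(K)@np.array([px[0],px[1],1.]); return c,v/np.linalg.norm(v)
def onz(d,px,z):
    c,v=ray(d,px); return c+v*(z-c[2])/v[2]
def tri(d1,p1,d2,p2):
    c1,v1=ray(d1,p1);c2,v2=ray(d2,p2)
    s=np.linalg.lstsq(np.stack([v1,-v2],1),c2-c1,rcond=None)[0]
    a=c1+v1*s[0];b=c2+v2*s[1]; return (a+b)/2,np.linalg.norm(a-b)
def proj(d,P):
    V=np.array(d['view']);K=np.array(d['mtx']);q=K@(V[:3,:3]@np.array(P)+V[:3,3]);return q[:2]/q[2]
E
python3 - <<'E'
from h import *
for n in ['side','top','wrist']:
    d=snap(n,n+'0'); V=d['view']; print(n,-V[:3,:3].T@V[:3,3],V[2,:3],d['mtx'].tolist())
s=monitor.sense(); print(s['clock'],s['position'],s['ee_rot'],s['contact_force'],s['finger_gap'])
E
```

```text
side [0.60155123 0.77450379 0.52742834] [-0.02191776 -0.89420726 -0.4471163 ] [[488.25875535217415, 0.0, 284.8842908200828], [0.0, 488.25875535217415, 202.8089488372407], [0.0, 0.0, 1.0]]
top [ 0.44058519 -0.13910546  0.92040592] [ 0.16891776 -0.01198578 -0.98555727] [[415.7040830881527, 0.0, 282.33889742955006], [0.0, 415.7040830881527, 211.69973114130676], [0.0, 0.0, 1.0]]
wrist [ 0.24973751 -0.46623239  0.37349645] [-0.24211657 -0.09238759 -0.96583855] [[302.41364935976225, 0.0, 280.341310930191], [0.0, 302.41364935976225, 208.05558349842806], [0.0, 0.0, 1.0]]
0.15 [ 0.18873809 -0.4897205   0.23088746] [ 0.40039157  0.58320962 -0.39988958  0.58278765] [ 1.78974633  0.05791027 -0.17266588] 1.001479002494275
```

View pics/top0.png

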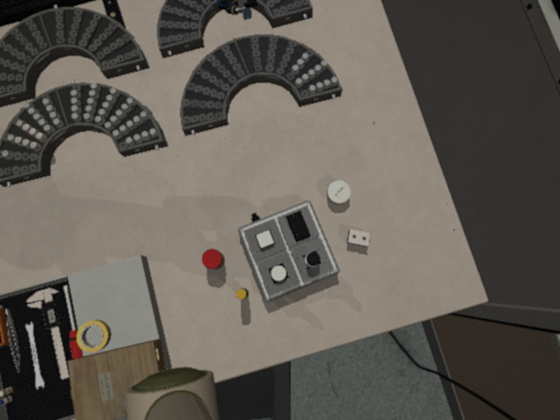

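View pics/side0.png

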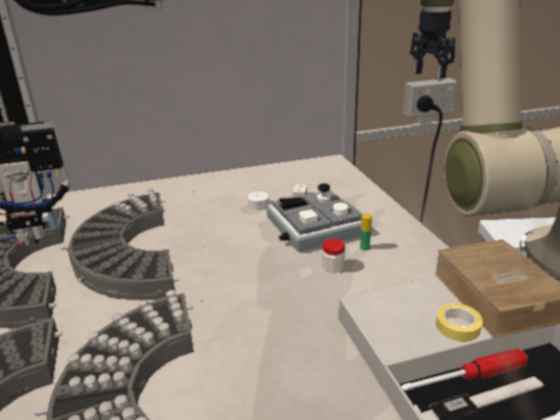

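The top view shows the console at about (290,250). The rocker is back-right (299,225), the square key back-left (265,240), the round key front-left (279,273) and the plunger front-right (313,260). The jar and glue stand left at (212,259) and (241,294), the tin and block right at (339,191) and (358,238). I'll zoom in to measure.

```bash
python3 - <<'E'
import cv2,numpy as np
a=cv2.imread('pics/top0.png')[185:315,225:355]; a=cv2.resize(a,None,fx=4.5,fy=4.5,interpolation=cv2.INTER_CUBIC)
cv2.imwrite('pics/top0z.png',a)
a=cv2.imread('pics/side0.png')[170:260,240:380]; a=cv2.resize(a,None,fx=5.5,fy=5.5,interpolation=cv2.INTER_CUBIC)
cv2.imwrite('pics/side0z.png',a)
E
python3 - <<'E'
import sys; sys.path.insert(0,'.')
import os; os.chdir('.')
from h import *
d=np.load('pics/top0.npz'); e=np.load('pics/side0.npz')
for n,p,z in [('rock',(299,225),.056),('sq',(265,240),.059),('rd',(279,273),.059),('pl',(313,259),.075),('jar',(212,259),.051),('glue',(241,294),.074),('tin',(339,191),.026),('blk',(358,238),.022)]:
    P=onz(d,p,z); print(n,P.round(4),'side px',proj(e,P).round(1))
E
```

```text
rock [ 0.56   -0.1842  0.056 ] side px [293.  199.2]
sq [ 0.529  -0.1127  0.059 ] side px [309.8 212.6]
rd [ 0.4608 -0.1409  0.059 ] side px [341.  205.2]
pl [ 0.4875 -0.2101  0.075 ] side px [324.9 185.2]
jar [ 0.4918 -0.0021  0.051 ] side px [334.7 243.2]
glue [ 0.42   -0.0645  0.074 ] side px [367.4 215.1]
tin [ 0.6386 -0.2756  0.026 ] side px [258.3 195. ]
blk [ 0.5345 -0.3136  0.022 ] side px [300.9 188.1]
```

View pics/top0z.png

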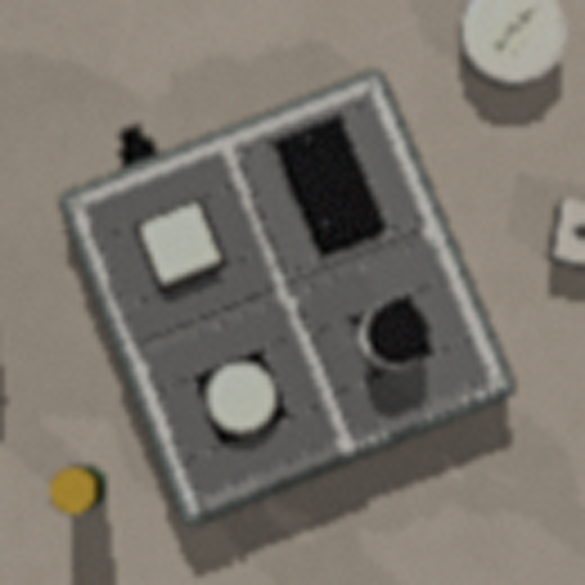

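View pics/side0z.png

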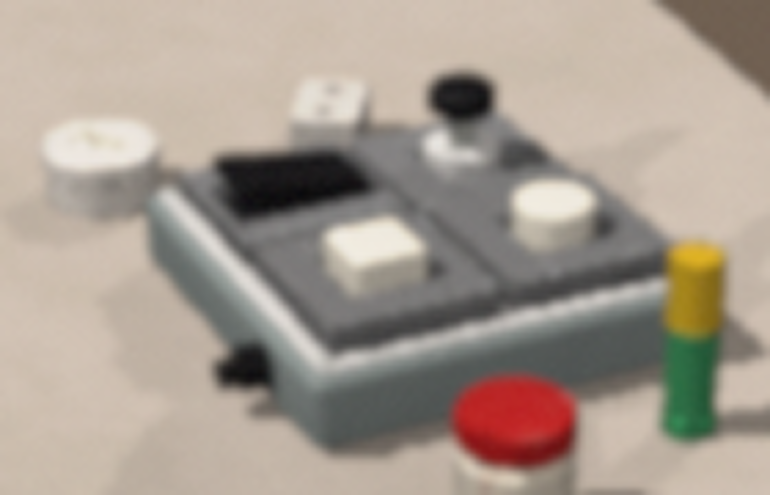

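View pics/wrist0.png

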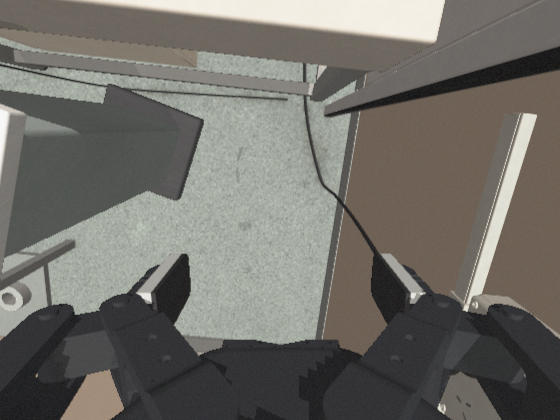

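The zooms confirm the layout. The rocker is black and lies along console x, the knob stands on its collar, and the white caps are clear. Next I'll triangulate from masks in the two views.

```bash
cat > meas.py <<'E'
from h import *
T=np.load('pics/top0.npz'); S=np.load('pics/side0.npz')
def blobs(d,roi,cond,amin=20):
    x0,y0,x1,y1=roi; f=d['frame'][y0:y1,x0:x1]; f=cv2.resize(f,None,fx=4,fy=4,interpolation=cv2.INTER_CUBIC)
    m=cond(f.astype(int)).astype(np.uint8); n,l,st,c=cv2.connectedComponentsWithStats(m)
    out=[]
    for i in range(1,n):
        if st[i,4]<amin*16: continue
        cs,_=cv2.findContours((l==i).astype(np.uint8),cv2.RETR_EXTERNAL,cv2.CHAIN_APPROX_NONE)
        r=cv2.minAreaRect(cs[0]); fix=lambda p:(np.array(p)+.5)/4-.5+[x0,y0]
        out.append((fix(c[i]),fix(r[0]),np.array(r[1])/4,r[2],st[i,4]/16,fix(st[i,:2]),fix(st[i,:2]+st[i,2:4])))
    return out
white=lambda f:(f.min(2)>185)
black=lambda f:(f.max(2)<45)
if __name__=='__main__':
  for nm,d,roi in [('top',T,(240,200,340,302)),('side',S,(265,170,375,245))]:
    for cn,c in [('white',white),('black',black)]:
        for b in blobs(d,roi,c,12): print(nm,cn,*[np.round(x,1) for x in b])
E
python3 meas.py
```

```text
top black [297.8 226.1] [297.8 226.2] [27.9 15.9] 67.8 423.4 [285.9 210.9] [309.9 241.4]
top black [254.7 217.3] [254.5 216.8] [6.7 6.8] 68.2 34.2 [251.9 213.4] [258.6 221.1]
top black [266.7 247.1] [266.8 247.2] [ 1.9 13.5] 70.1 15.9 [260.1 244.1] [273.1 250.1]
top black [313.3 258.5] [313.  258.3] [13.4 12.5] 75.1 137.0 [306.9 251.1] [320.1 265.1]
side white [299.1 187.5] [299.1 187.5] [13.3  8.1] 2.6 88.3 [292.4 183.4] [306.1 191.6]
side white [266. 195.] [266.4 195.1] [7.5 3.5] 90.0 20.1 [264.6 191.4] [268.4 199.1]
side white [320.4 196.6] [321.  197.1] [8.9 4.2] 33.1 23.6 [317.1 193.6] [325.9 198.9]
side white [339.9 206.1] [340.1 206.2] [ 6.8 13.5] 90.0 77.8 [333.4 202.9] [347.1 209.9]
side white [284.  220.5] [283.9 220.4] [42.1  2.9] 47.0 107.7 [269.1 204.9] [298.4 236.1]
side white [307.2 213.7] [307.4 213.4] [ 7.6 15.8] 76.0 95.2 [299.1 209.6] [315.9 218.1]
side black [323.7 187.6] [323.6 187.6] [6.5 9. ] 90.0 48.9 [319.1 184.4] [328.4 191.1]
side black [292.2 202.8] [293.2 202.8] [ 9.6 25.5] 83.7 192.6 [280.1 198.1] [306.4 208.9]
side black [284.7 236.4] [284.2 236.1] [6.  8.2] 90.0 38.2 [280.1 233.1] [288.6 239.4]
```

```bash
sed -i 's/min(2)>185/min(2)>165/; s/max(2)<45/max(2)<50/' meas.py; python3 meas.py | grep -v "side black"; python3 - <<'E'
from meas import *
f=T['frame']; print(f[238:243,262:268].min(2)); print(S['frame'][180:195,323].max(1)); print(S['frame'][180:203,323+0].tolist()[0])
E
```

```text
top white [264.2 238.4] [264.3 238.4] [11.9 12.2] 67.5 132.5 [257.1 231.1] [272.1 246.1]
top white [277.6 272.4] [278.1 272.6] [12.5 12. ] 90.0 105.3 [272.1 266.4] [284.4 279.1]
top black [297.8 226.1] [297.8 226.2] [28.1 16.1] 67.8 434.4 [285.6 210.6] [310.1 241.4]
top black [254.7 217.3] [254.5 216.8] [7.  6.9] 69.0 36.6 [251.9 213.4] [258.9 221.4]
top black [266.7 247.3] [267.  247.3] [ 2.5 14.2] 70.8 24.0 [260.1 243.9] [273.6 250.4]
top black [313.3 258.5] [313.2 258.8] [13.8 12.6] 63.4 141.9 [306.9 250.9] [320.4 265.4]
top black [285.2 278.2] [285.1 278.6] [2.4 9. ] 36.9 14.1 [281.6 274.4] [288.1 281.9]
top black [275.5 281.7] [275.7 282. ] [9.5 3. ] 21.8 16.0 [271.9 278.9] [280.9 283.4]
side white [322.6 185.1] [321.7 186.9] [118.9  49.1] 12.6 2849.5 [264.6 169.6] [374.6 224.1]
side white [320.7 196.8] [321.2 197.3] [10.4  5.7] 32.6 40.2 [316.4 193.1] [327.1 199.9]
side white [339.6 206.6] [339.8 206. ] [ 9.5 14.2] 65.0 105.6 [332.9 202.4] [347.6 212.9]
side white [302.5 224. ] [311.5 225.9] [92.5 27.4] 10.9 277.0 [268.4 204.1] [359.6 237.4]
side white [307.  213.9] [307.5 213.5] [ 9.4 16.4] 71.9 122.8 [298.9 209.1] [316.6 220.1]
side white [265.5 217.2] [265.  216.2] [11.9  2.8] 74.9 16.1 [264.6 210.1] [268.1 221.9]
side white [372.8 240. ] [372.6 239.9] [6.5 3.5] 90.0 21.9 [370.9 236.6] [374.6 243.4]
side white [272.6 242.5] [273.8 241.8] [18.2  5.2] 0.0 68.3 [264.6 239.1] [283.1 244.6]
side white [354.7 243.7] [353.6 243.2] [2.2 9.5] 90.0 13.6 [348.9 242.1] [358.6 244.6]
[[167 167 166 167 168 166]
 [165 167 166 169 167 166]
 [167 169 166 167 166 166]
 [167 167 165 168 165 166]
 [166 168 167 166 166 167]]
[205 199 172 120  64  32  33  36  32  24  23  44  77  99 112]
[205, 190, 174]
```

```bash
python3 - <<'E'
from meas import *
for n,a,b in [('sq',(264.3,238.4),(307.3,213.6)),('rd',(278.1,272.6),(340,206.0)),('rock',(297.8,226.1),(293,202.8)),('pl',(313.3,258.0),(323.7,186.4))]:
    P,e=tri(T,a,S,b); print(n,P.round(4),round(e,4), [onz(T,a,z).round(4)[:2] for z in (.056,.059,.075)])
P=lambda a,z:onz(T,a,z)[:2]
s,r,k,p=P((264.3,238.4),.059),P((278.1,272.6),.059),P((297.8,226.1),.056),P((313.3,258.2),.073)
for u,v in [(s,r),(k,p)]: d=u-v; print('x dir',np.linalg.norm(d),np.arctan2(d[1],d[0]))
for u,v in [(s,k),(r,p)]: d=u-v; print('y dir',np.linalg.norm(d),np.arctan2(-d[0],d[1]))
print((s+r+k+p)/4)
E
```

```text
sq [ 0.5335 -0.1113  0.0575] 0.0018 [array([ 0.5327, -0.1112]), array([ 0.5324, -0.1113]), array([ 0.5307, -0.1118])]
rd [ 0.4624 -0.1392  0.0579] 0.0014 [array([ 0.4617, -0.1391]), array([ 0.4616, -0.1391]), array([ 0.4612, -0.1391])]
rock [ 0.5595 -0.1821  0.0482] 0.0016 [array([ 0.5577, -0.1816]), array([ 0.5573, -0.1815]), array([ 0.5551, -0.1807])]
pl [ 0.4898 -0.211   0.0717] 0.0002 [array([ 0.4906, -0.2123]), array([ 0.4904, -0.2121]), array([ 0.4895, -0.2107])]
x dir 0.07602502936658584 0.37412016930449227
x dir 0.07445900323061912 0.4042379539257723
y dir 0.07474581280369029 0.3449058733979964
y dir 0.0769583318435336 0.36653752666421835
[ 0.51022794 -0.16070762]
```

```bash
cat >> h.py <<'E'
from scipy.spatial.transform import Rotation as Ro
YAW=0.373; C=np.array([0.5102,-0.1607])
def quat(s=1,yaw=None):
    yaw=YAW if yaw is None else yaw
    x=np.array([0,0,-1.]);z=s*np.array([-np.sin(yaw),np.cos(yaw),0]);y=np.cross(z,x)
    return Ro.from_matrix(np.stack([x,y,z],1)).as_quat()
def cw(u,v,c=None,yaw=None):
    yaw=YAW if yaw is None else yaw; c=C if c is None else c
    return np.array([c[0]+np.cos(yaw)*u-np.sin(yaw)*v, c[1]+np.sin(yaw)*u+np.cos(yaw)*v])
E
python3 - <<'E'
from h import *
for s in (1,-1):
    print(s,[np.round(kinematics.ik([*cw(*p),0.2],quat(s)),2).tolist() for p in [(0,0),(.062,-.038),(-.038,-.038),(.038,.038)]])
env.close_gripper(40); s=monitor.sense(); print(s['clock'],s['finger_gap'])
E
```

```text
1 [[-0.52, 0.36, 1.52, -0.0, 1.27, -2.47], [-0.48, 0.52, 1.28, -0.0, 1.34, -2.43], [-0.63, 0.35, 1.53, -0.0, 1.26, -2.57], [-0.42, 0.38, 1.49, -0.0, 1.27, -2.37]]
-1 [[-0.52, 0.36, 1.52, -0.0, 1.27, 0.67], [-0.48, 0.52, 1.28, -0.0, 1.34, 0.72], [-0.63, 0.35, 1.53, 0.0, 1.26, 0.57], [-0.42, 0.38, 1.49, -0.0, 1.27, 0.78]]
0.9167 -0.005482888717309341
```

```bash
python3 - <<'E'
from h import *
for i,(u,v) in enumerate([(-.06,0.02),(-.06,-.06)]):
    env.reach([*cw(u,v),0.21],quat(-1)) if i==0 else env.movel([*cw(u,v),0.21],velocity=.2)
    d=snap('wrist',f'w{i+1}'); V=d['view']; print(-V[:3,:3].T@V[:3,3],V[2,:3],[proj(d,[*cw(*p),.059]).round() for p in [(.038,.038),(-.038,.038),(.038,-.038),(-.038,-.038)]])
    s=monitor.sense(); print(s['clock'],s['position'],s['contact_force'])
E
```

```text
[ 0.50778971 -0.14085954  0.35270941] [-0.24151627 -0.09473809 -0.96576114] [array([260.,  89.]), array([261., 172.]), array([343.,  89.]), array([339., 172.])]
2.5083 [ 0.44686386 -0.16481014  0.2099951 ] [ 0.36271624 -1.44722936 -0.04770509]
[ 0.53672712 -0.21442674  0.35232179] [-0.24224235 -0.0937239  -0.96567825] [array([173.,  89.]), array([180., 173.]), array([257.,  89.]), array([258., 173.])]
3.1083 [ 0.4757672  -0.23770603  0.20988578] [-0.09228439  0.16956138  0.06148237]
```

View pics/w1.png

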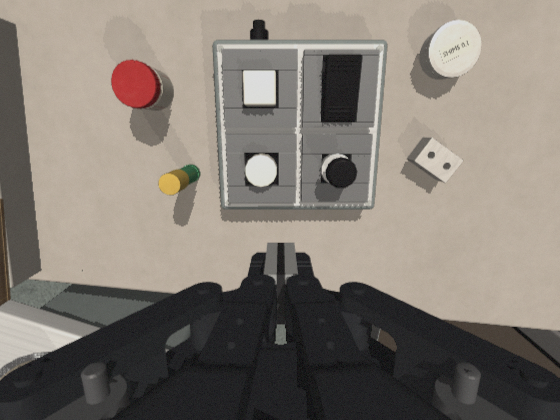

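View pics/w2.png

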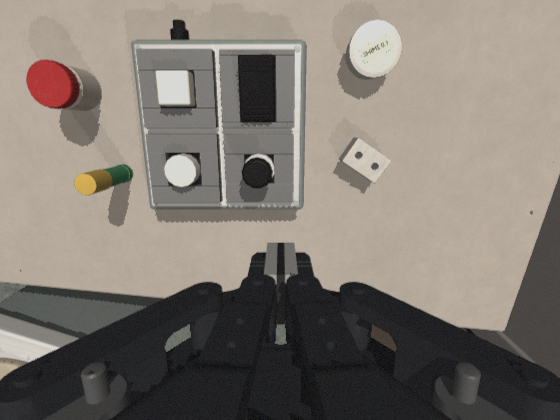

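Both wrist views show the console squarely aligned, with the caps within about 2 px of my predictions. In w1 the square key is at (260,87), the round key at (261,170), the rocker at (341,88) and the knob at (340,172). I'll triangulate from the two wrist views.

```bash
python3 - <<'E'
from meas import *
import meas
A=np.load('pics/w1.npz');B=np.load('pics/w2.npz')
white=lambda f:f.min(2)>205
black=lambda f:f.max(2)<40
ga=[];
for nm,d,roi in [('w1',A,(225,55,372,200)),('w2',B,(155,55,292,200))]:
    L=[b for b in blobs(d,roi,white,300)+blobs(d,roi,black,300)]
    for b in L: print(nm,*[np.round(x,1) for x in b])
E
```

```text
w1 [258.9  86.6] [258.6  86.8] [31.8 30.5] 90.0 948.2 [243.4  70.9] [274.1 102.9]
w1 [260.5 170.1] [260.5 170.1] [30.  29.2] 90.0 698.6 [245.9 155.1] [275.4 185.4]
w1 [340.   87.4] [340.6  88. ] [38.3 67.9] 1.8 2340.3 [320.9  54.6] [360.9 121.6]
w1 [340.8 172.8] [340.7 172. ] [29.6 30.5] 66.8 633.4 [325.9 154.1] [355.9 187.1]
w2 [172.2  86.6] [172.   86.7] [33.2 30. ] 86.6 927.2 [156.1  70.9] [188.1 102.9]
w2 [179.6 170.2] [179.7 170.2] [29.8 29.5] 86.4 684.8 [164.9 155.4] [194.9 185.1]
w2 [256.8  87.8] [256.4  88. ] [66.9 36.7] 89.7 2332.4 [237.9  54.6] [275.1 121.6]
w2 [256.8 173.6] [256.3 172.8] [29.7 29.2] 68.2 611.5 [241.9 157.9] [273.1 187.6]
```

```bash
python3 - <<'E'
from h import *
A=np.load('pics/w1.npz');B=np.load('pics/w2.npz')
pts={'sq':((258.7,86.7),(173.0,86.7),.059,(.038,.038)),'rd':((260.5,170.1),(179.6,170.2),.059,(-.038,.038)),'rock':((340.6,88.),(256.6,88),.056,(.038,-.038)),'pl':((340.8,172.),(257,172.7),.075,(-.038,-.038))}
G={}
for n,(a,b,z,g) in pts.items():
    P,e=tri(A,a,B,b); m=(onz(A,a,z)+onz(B,b,z))/2; G[n]=m
    print(n,P.round(4),round(e,4),onz(A,a,z)[:2].round(4),onz(B,b,z)[:2].round(4),'model',cw(*g).round(4))
q=np.array([pts[n][3] for n in pts]);w=np.array([G[n][:2] for n in G])
c=w.mean(0); z=(w-c)@[1,1j]; y=np.angle((z*np.conj(q@[1,1j])).sum()); print(c,y,np.abs(z-(q@[1,1j])*np.exp(1j*y)).round(4))
E
```

```text
sq [ 0.5337 -0.1095  0.0554] 0.0 [ 0.5334 -0.1098] [ 0.5338 -0.1107] model [ 0.5317 -0.1115]
rd [ 0.4629 -0.1378  0.0588] 0.0 [ 0.4629 -0.1378] [ 0.4629 -0.1378] model [ 0.461  -0.1392]
rock [ 0.5611 -0.1807  0.05  ] 0.0 [ 0.56   -0.1799] [ 0.5606 -0.1814] model [ 0.5594 -0.1822]
pl [ 0.4901 -0.2088  0.0697] 0.0005 [ 0.4907 -0.2075] [ 0.4907 -0.209 ] model [ 0.4887 -0.2099]
[ 0.51187686 -0.1592423 ] 0.37179511716316527 [0.0003 0.0003 0.0008 0.0005]
```

```bash
sed -i 's/^YAW=.*/YAW=0.3725; C=np.array([0.5110,-0.1600])/' h.py; cat >> h.py <<'E'
def press(u,v,z0,z1,guard,vel=0.04):
    p=cw(u,v); env.movel([*p,z0],velocity=.2); g=env.movel([*p,z1],velocity=vel,guard=guard)
    s=monitor.sense(); print('guard',g,s['clock'],s['position'].round(4) if hasattr(s['position'],'round') else s['position'],np.round(s['contact_force'],1)); return g
E
python3 - <<'E'
from h import *
p=cw(.062,-.038); env.movel([*p,0.11],velocity=.2)
press(.062,-.038,.09,.046,10)
p=monitor.sense()['position']; env.movel([p[0],p[1],.10],velocity=.15)
snap('side','s1'); q=cw(-.06,0.02); 
env.movel([*cw(0,-.03),.16],velocity=.25)
snap('wrist','w3'); print(monitor.sense()['clock'])
a=cv2.imread('pics/s1.png')[150:260,230:390]; cv2.imwrite('pics/s1z.png',cv2.resize(a,None,fx=5,fy=5,interpolation=cv2.INTER_CUBIC))
E
```

```text
guard True 5.1917 [ 0.583  -0.1727  0.0526] [-1.8  0.   6.6]
6.2667
```

View pics/s1z.png

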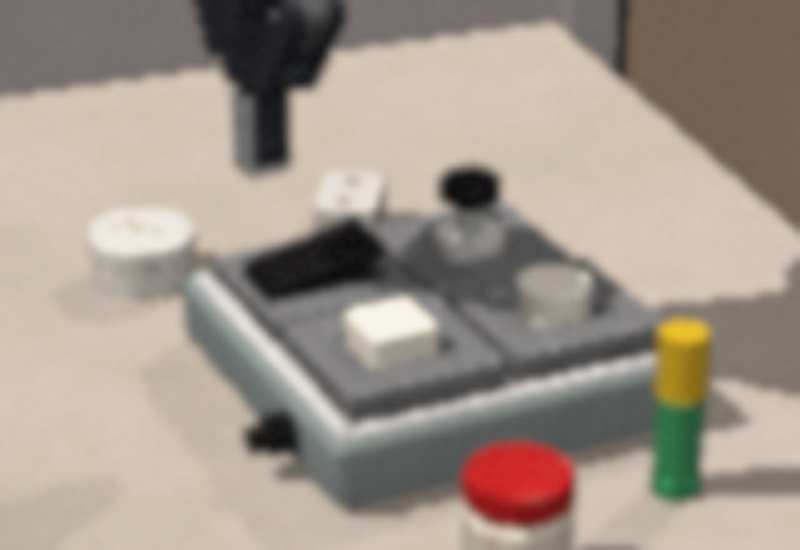

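View pics/w3.png

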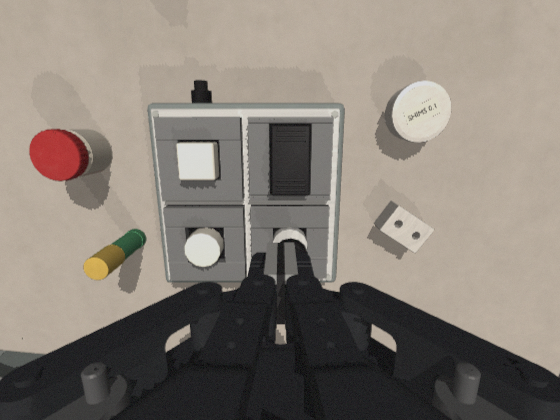

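The rocker's far end is now clearly low and its near end raised (side zoom, paddle from (250,290) up to (380,250)). The tool stopped at z = 52.6 mm on force. I'll re-press harder to confirm it is at the end stop, then do the plunger.

```bash
python3 - <<'E'
from h import *
env.movel([*cw(.062,-.038),.10],velocity=.25)
press(.062,-.038,.07,.046,18,.03)
env.hold(.15)
p=monitor.sense()['position']; env.movel([p[0],p[1],.10],velocity=.15)
press(-.038,-.038,.10,.058,20,.03)
env.hold(.2); s=monitor.sense(); print(s['position'],s['contact_force'])
p=s['position']; env.movel([p[0],p[1],.11],velocity=.15)
env.movel([*cw(-.06,0.02),.18],velocity=.25)
snap('side','s2');snap('wrist','w4'); print(monitor.sense()['clock'])
a=cv2.imread('pics/s2.png')[150:260,230:390]; cv2.imwrite('pics/s2z.png',cv2.resize(a,None,fx=5,fy=5,interpolation=cv2.INTER_CUBIC))
E
```

```text
guard True 7.6833 [ 0.5827 -0.1729  0.0527] [-3.7  1.3 10.2]
guard True 10.1 [ 0.4896 -0.2093  0.063 ] [-1.4  1.4  6.8]
[ 0.48960681 -0.20936649  0.06303186] [-1.84279741  1.31846582  7.9042322 ]
11.3917
```

View pics/s2z.png

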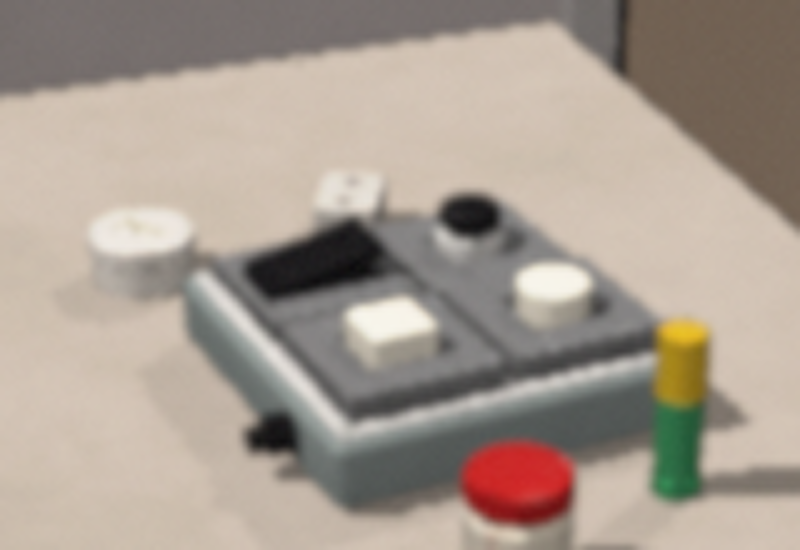

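View pics/w4.png

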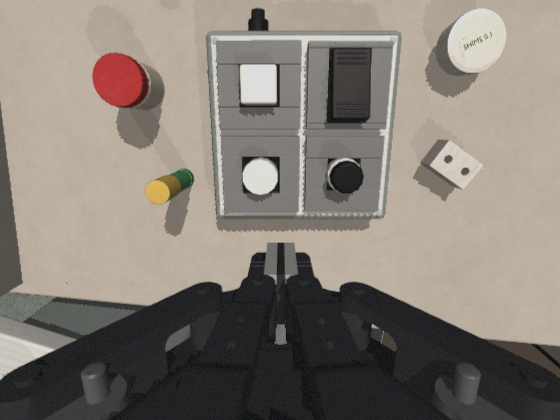

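Plunger: the knob is seated on its collar (side zoom at (470,215)) and the tool stopped at z = 63.0 mm, its end stop. The second rocker press stopped at the same height as the first. Square key next.

```bash
python3 - <<'E'
from h import *
env.movel([*cw(.038,.038),.11],velocity=.25)
press(.038,.038,.08,.049,18,.03)
env.hold(.3); s=monitor.sense(); print(s['position'],s['contact_force'])
p=s['position']; env.movel([p[0],p[1],.11],velocity=.12)
env.movel([*cw(-.06,0.02),.2],velocity=.25)
snap('side','s3');snap('wrist','w5');snap('top','t3'); print(monitor.sense()['clock'])
a=cv2.imread('pics/s3.png')[150:260,230:390]; cv2.imwrite('pics/s3z.png',cv2.resize(a,None,fx=5,fy=5,interpolation=cv2.INTER_CUBIC))
E
```

```text
guard True 13.1917 [ 0.5325 -0.1108  0.053 ] [-2.9  1.4  8.5]
[ 0.53255569 -0.11076354  0.05298735] [-3.31019741  0.14029171  9.92365546]
14.9583
```

View pics/s3z.png

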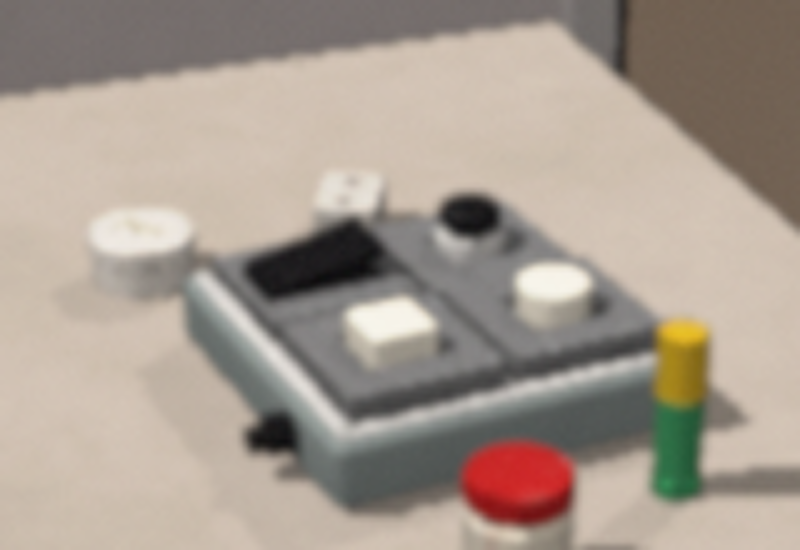

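View pics/w5.png

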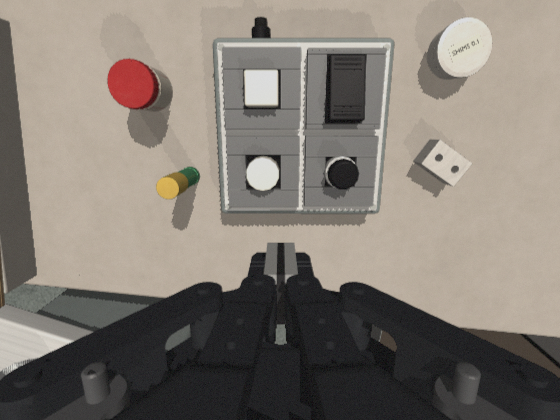

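The square key bottomed at z = 53.0 mm and has sprung back; its cap (side zoom at (390,330)) looks the same as before. The rocker is on, the plunger is down, the bystanders have not moved and the arm is clear at z = 0.2, so I'm handing in.

```bash
python3 - <<'E'
from h import *
job.hand_in(); s=monitor.sense(); print(s['clock'],s['position'],s['contact_force'])
E
```

```text
the job is handed in; nothing more can be done
the job is handed in; nothing more can be done
```

I found the console from the top and side cameras and two wrist-camera positions. With the fingers shut, I pressed the rocker's far end, then the plunger, then the square key, and handed the job in just after 15 s; it gave no verdict.

- **Rocker:** the tool stopped on force at z = 52.6 mm. A second, harder press stopped at 52.7 mm, so I took that as its end stop. The pictures show it tipped over, but I did not measure its angle.
- **Plunger:** it was pushed to z = 63.0 mm, which matches its fully-down height, and the last pictures show it still down.
- **Square key:** it bottomed at z = 53.0 mm, was held for 0.3 s, and sprang back up. The last pictures show it up.
- **Round key and bystanders:** the round key was not touched. The jar, glue stick, block and tin look unmoved in the side views, though I judged that by eye.
- **Arm at hand-in:** it was clear of everything, at z = 0.20 m.

**Disagreements:** the wrist positions differed from the top-camera ones by about 2 mm, so I used their average. The two-view heights came out up to about 8 mm below the text's heights, mainly for the rocker and the knob, where the masks also caught side faces. The heights where the tool touched the plunger and the square key agreed with the text.

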